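# Start the clamp nut on the reel stand

## Robot

A 6-joint arm with a two-finger parallel gripper is mounted at the origin on the work surface. World frame = base frame: x ahead of the robot, y to its left, z up, the work surface at z = 0. Lengths are in mm, angles in rad, forces in N, time in s.
With the tool pointing down it reaches from about 375 to 900 mm from the base axis. Payload 3.1 kg.
Tool frame: the origin (TCP) lies midway between the tips of the shut fingers; the grasp point (between the pads) lies 19 mm behind it (grasp_offset is the distance from the TCP to the grasp point, in mm); z points along the fingers, y is the line along which they close (so a half turn about z gives the same grasp; the last joint's range is limited). The gripper opens to 87 mm and grips with 3 to 60 N. Pads are 19 mm wide; open, the fingers measure 117 mm over their backs; the gripper's body (75 mm by 190 mm) begins 51 mm behind the grasp point.
Start: joints at [1.073, 0.527, 1.433, -0, 1.181, -0.178], TCP at [196.444, 593.301, 222.548] pointing down, gripper open.
Joint ranges: [-3.08, 3.08], [-0.75, 2.2], [0.22, 2.44], [-1.43, 4.57], [0, 2.65], [-2.85, 2.85]. Speed limits (rad/s): [2.79, 2.79, 3.14, 3.14, 3.14, 3.14].

## Interface

Orientations are given as a 3x3 rotation matrix whose columns are the frame's x, y, z axes.
In Python, from workcell import * gives the robot as it stands.
- The arm moves only by the tool carry_out, never from a script. Its arguments are lists of equal length, an entry for each row: "offset": the shift along the tool's x, y, z in mm, a list of three; "delta_rot": the turn, a rotation vector about the tool's x, y, z in rad, a list of three. A call has 1 to 8 rows; each row shifts and turns the commanded pose from where the row before left it, along the tool's axes as they then stand; what a row does not reach is not made up. A row lasts 1/12 s, in which the tool goes at most 41.7 mm and 7.16 degrees, less where a joint would pass 70% of its speed; a pose out of reach is approached as far as the arm can. A call with a gripper value outside its range is refused whole. "claw" is the opening, from 0 (shut) to 1 (fully open), set as the call begins (left out, the last holds). The fingers move at their own pace and stop on an object; the grip force is fixed at half the most. Time passes only in rows, so rows that do not move let the fingers close. It gives the time, the measured TCP pose, the force, the opening and the grip force at its end, in the units of the state.
- get_obs(): the state, without advancing time (a new reading comes with each control period).
- read_camera(name): name is "scene" or "top"; returns (picture, depth): 420x560x3 uint8, blue, green, red; 420x560 float32, mm along the optical axis (not along the pixel's ray), 0 where there is no reading.
- calibration(name): a dict with "fx", "fy", "cx", "cy" (pixels), "eye" and "attitude" of the camera in the world. Camera axes: x right, y down, z forward; pixel columns grow to the right and rows downward; lengths in mm; the calibration is good to about 2 mm. A picture is of the moment at which its call begins. calibration takes no time and is no camera call.
- job_done(): hands the job in; it is judged then, once.
The state is a dict: "time_s": time; "joints": joint angles; "joint_vel": joint speeds; "joint_efforts": joint torques, N m; "eef_pos": TCP position; "eef_rot": TCP orientation; "force": force on the tool from outside, world axes, zero at the start; "wrist_torque": the same for the moment, N m; "gripper_width": opening from 0.0 (shut) to 1.0 (fully open); "grip_force": force on a finger pad.
Only numpy, scipy, OpenCV 4.12 (cv2) and the standard library are available. Lean on these libraries where they do the work, as an engineer would, in place of code of your own. Each camera call takes 0.05 s, during which the arm holds its last target. There are 200 camera calls.

## Task

Pick up the big flange nut and set it squarely, flange down, over the stud of the reel stand. Turn it anticlockwise, without forcing it, until the thread drops in, then run it down clockwise until its flange lies flat on the washer on top of the reel, gently all the way, and let go of it.

Things in the scene. Friction and masses are not known exactly. Their poses are not given: they have to be found in the camera images.
- flange_nut: Loose aluminium flange nut, about 85 g, 24 mm tall, flange down on the bench. Lower 4 mm: round flange, 60 mm diameter; from 4 to 24 mm a hexagon 44 mm across flats, 51 mm across corners. Origin: centre of its underside, z up along the bore. Its own +x and -x axes meet two flats squarely; flats every 60 deg. A smaller nut without flange (33 mm across flats) is not the one.
- nut_lugs (a point): Point on the nut's axis 6 mm above its underside, the level of the lowest edges of its thread. The bore is 28.6 mm wide and the thread is three short lugs in it, 120 deg apart, the first on the nut's own +x axis: each 3.6 mm wide, 3 mm high, ending on a circle of 20.8 mm diameter.
- stand: Reel stand fixed to the bench: steel base plate 130 x 130 x 8 mm, on it a reel of copper wire (100 mm diameter, top at 58 mm), on that a steel washer, 64 mm diameter, from whose middle a rigid upright steel stud stands out. Origin: centre of the plate's underside, z up. Forces between the nut and all this (stud, washer, reel) above 40 N count as forcing it.
- nose (a point): Top of the stud's tapered nose, 91.5 mm above the bench. The nose is 10 mm across here and widens to the 18 mm plain core 6 mm lower. The thread begins 12 mm below: right-hand, three starts, 26 mm outside diameter, lead 24 mm a turn, ridges 3 mm thick and 8 mm apart. How the starts are turned about the axis differs every time and is not measured.
- thread_end (a point): On the stud's axis, 79.5 mm above the bench, level with three flat end lands, each 84 deg long, that end the ridges. At each land's clockwise end (seen from above) a dog 3.5 mm high and 6 deg wide, then a 30 deg gap down into the thread. The nut's lugs nearly always come to rest on lands or dogs. Turned clockwise from there they jam on the dogs.
- dropped_in (a point): On the axis, 66.5 mm above the bench: the underside of the nut when it has dropped in (7 mm below its place on the lands). Turned anticlockwise on the lands by up to about 130 deg, the lugs come over the gaps, 12 deg of play, and fall in if let down; further anticlockwise they hit the next land's end.
- seat (a point): On the axis, top face of the washer, 60 mm above the bench, where the nut's underside must finally lie. From dropped in, about 95 deg clockwise, sinking 24 mm a turn, bring the flange here; about 25 deg more clamp it tight, and beyond that it is forced. The nut does not turn back by itself.
Not all that is in view belongs to the job. Several things have the shape of the flange_nut; the one meant has the colours described above.

How it is judged (in metres and radians):
On the way, in this order (a step that is already met when the one before it is completed fails the run):
1. the flange nut is upright on or just above the stud's thread end (horizontal distance between flange_nut and seat below 0.006 m and z of flange_nut in the frame of seat between 0.0115 and 0.05 m and angle between the z axis of flange_nut and the z axis of stand, either way round below 0.2 rad), for 0.1 s.
2. the nut's thread has dropped in (horizontal distance between flange_nut and seat below 0.004 m and z of flange_nut in the frame of seat below 0.009 m), for 0.1 s.
At the end, for the whole second after the job is handed in: The flange nut is screwed down on the stud: its underside within 1.2 mm of the washer's top face, its axis within 3 mm of the stud's and within 0.05 rad of upright, at rest and released (z of flange_nut in the frame of seat between -0.0015 and 0.0012 m and horizontal distance between flange_nut and seat below 0.003 m and angle between flange_nut's own z axis and vertical below 0.05 rad and contact force between the fingers and flange_nut below 0.1 N and linear speed of flange_nut below 0.01 m/s); the robot touches nothing.
It fails at once if the nut is forced: more than 40 N between the nut and the stand (stud, washer or reel) (contact force between flange_nut and stand above 40 N).
It also fails if it takes over 64 s, if anything falls off the work surface, if the arm or the gripper's body presses on something with over 40 N, if the wrist force passes 120 N, or if a joint passes its speed limit or range.

## Working session

There is one attempt and no reset: what is moved stays moved. The work goes in short steps, Python scripts to look and compute and a tool call to move; the robot and the scene stay as the last step left them, time stands still between calls to the robot, and variables do not carry over. Pictures are saved under pics/ and viewed, at most 10 in all, crops included, and the job is handed in when it is done.

Besides the shell and the picture viewer there is one more tool, called after ">>>" by a JSON object that holds its "method" and its "body", one argument or row to a line. carry_out: Moves the arm, as the interface text tells. Its arguments: {"type":"object","properties":{"offset":{"type":"array"},"delta_rot":{"type":"array"},"claw":{"type":"number"}},"required":["offset","delta_rot"]}

```bash
mkdir -p pics
cat > h.py <<'E'
from workcell import *
import numpy as np, cv2
def pts(name, depth):
    c=calibration(name); v,u=np.mgrid[0:420,0:560]
    d=np.stack([(u-c['cx'])/c['fx']*depth,(v-c['cy'])/c['fy']*depth,depth],-1)
    return d@np.array(c['attitude']).T+np.array(c['eye'])
E
python3 - <<'E'
from h import *
for n in ("scene","top"):
    im,d=read_camera(n); cv2.imwrite(f"pics/{n}0.png",im); np.savez(f"{n}0.npz",im=im,d=d); print(n,calibration(n))
o=get_obs(); print(o['time_s'],o['eef_rot'],o['force'],o['gripper_width'])
E
```

```text
scene {'fx': 389.2424134869815, 'fy': 389.2424134869815, 'cx': 278.4567232902053, 'cy': 209.14856534451636, 'eye': array([921.04161843, 207.20101403, 646.39809279]), 'attitude': array([[-0.33042868,  0.75670417, -0.56410609],
       [ 0.94381951,  0.2678573 , -0.19353861],
       [ 0.00464846, -0.59636505, -0.8026999 ]])}
top {'fx': 425.4686089752444, 'fy': 425.4686089752444, 'cx': 284.14970995978064, 'cy': 210.38710275883966, 'eye': array([454.00281915,  73.31162314, 849.27388589]), 'attitude': array([[-0.01737196, -0.9978694 ,  0.06288784],
       [-0.99983728,  0.01764314,  0.00375926],
       [-0.00486079, -0.0628123 , -0.99801352]])}
0.1 [[-9.49295795e-01  3.14382881e-01 -9.47204245e-04]
 [ 3.14384103e-01  9.49294310e-01 -1.71742342e-03]
 [ 3.59247077e-04 -1.92812879e-03 -9.99998077e-01]] [ 0.44432052 -0.29507417 -0.00711888] 1.0023450698531327
```

View pics/scene0.png

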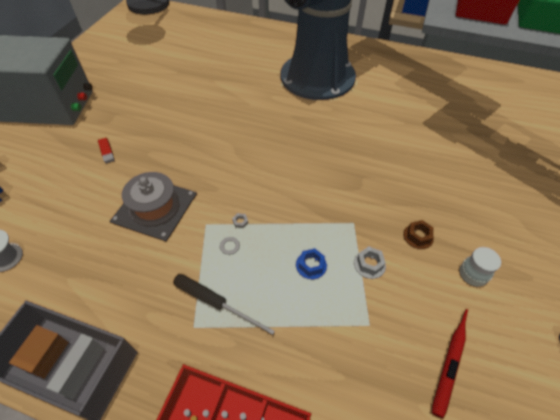

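View pics/top0.png

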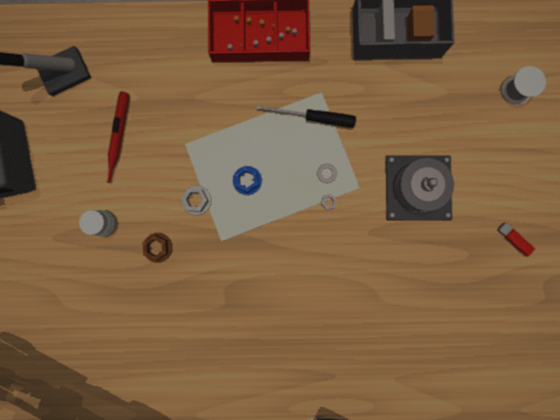

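The aluminium nut is at top (196,200) and scene (370,263); blue and brown ones are decoys. The stand is at top (419,187), with its stud near (430,184). Next I'll crop these and take depth measurements.

Run:
```python
from h import *
t=np.load("top0.npz");s=np.load("scene0.npz")
a=cv2.resize(t['im'][175:225,170:220],(400,400),interpolation=cv2.INTER_CUBIC)
b=cv2.resize(t['im'][150:225,380:455],(400,400),interpolation=cv2.INTER_CUBIC)
cv2.imwrite("pics/c1.png",np.hstack([a,b]))
for n,q in(("top",t),("scene",s)):
    P=pts(n,q['d']); d=q['d']; print(n,(d==0).sum())
    z=P[...,2]
    for nm,(lo,hi) in {'nut top':(20,28),'flange':(2.5,6)}.items():
        r=(slice(175,225),slice(170,220)) if n=="top" else (slice(240,285),slice(348,392))
        m=(z[r]>lo)&(z[r]<hi); p=P[r][m]; print(nm,m.sum(),p.mean(0).round(1),p.min(0).round(1),p.max(0).round(1))
    r=(slice(140,235),slice(370,470)) if n=="top" else (slice(165,245),slice(105,200))
    for lo,hi in((4,11),(53,63),(75,84),(85,95)):
        m=(z[r]>lo)&(z[r]<hi); p=P[r][m]
        if len(p):print('stand',lo,hi,m.sum(),p.mean(0).round(1),p.min(0).round(1),p.max(0).round(1))
```

```text
top 939
nut top 265 [531.4 252.2  23.1] [509.6 226.9  20.3] [553.2 275.8  26.6]
flange 191 [528.4 246.6   3.7] [482.8 205.9   2.5] [582.3 304.4   5.9]
stand 4 11 1815 [ 543.3 -176.     7.5] [ 459.  -259.9    4. ] [ 614.7 -110.4   11. ]
stand 53 63 2026 [ 548.  -191.1   58. ] [ 499.7 -241.7   53. ] [ 598.2 -142.7   62.9]
stand 75 84 85 [ 547.5 -189.5   79.3] [ 536.3 -205.3   75.3] [ 560.7 -179.2   83.8]
stand 85 95 69 [ 548.4 -191.    89.2] [ 541.3 -199.9   85.1] [ 556.  -183.8   93.7]
scene 896
nut top 324 [534.7 253.7  24.8] [510.3 228.8  20. ] [556.3 278.8  28. ]
flange 420 [533.6 250.1   3.7] [467.1 204.4   2.5] [585.7 297.1   6. ]
stand 4 11 1354 [ 573.  -171.     8.7] [ 454.9 -291.9    4. ] [633.8 -86.2  11. ]
stand 53 63 1444 [ 555.  -186.7   59.6] [ 501.2 -240.9   54.8] [ 601.2 -139.    63. ]
stand 75 84 69 [ 555.3 -185.8   80.1] [ 537.9 -203.1   75.3] [ 564.  -176.1   83.8]
stand 85 95 65 [ 553.2 -187.3   89.6] [ 542.8 -196.7   85.1] [ 559.4 -179.4   93.9]
```

View pics/c1.png

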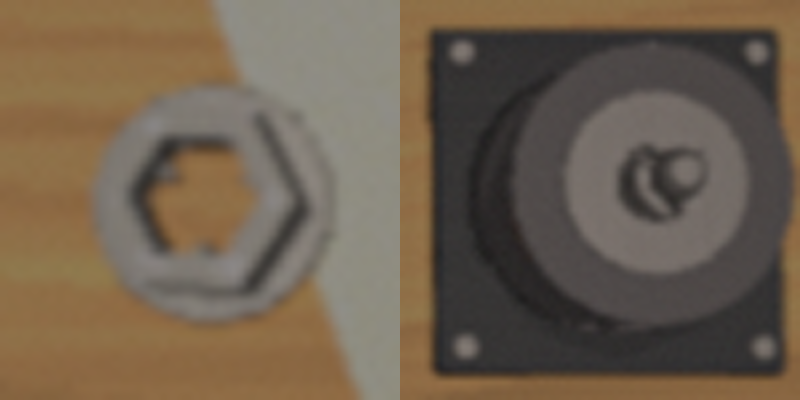

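Nut: about (533,253), averaged over the two cameras, which agree within about 4 mm. Stud: about (551,-189). One pair of nut flats faces world x, turned about 5° clockwise. I'll move above the nut.

>>> {"method": "carry_out", "body": {
  "offset": [
    [-35.5,-18.1,6],
    [-35.5,-18.1,6],
    [-35.5,-18.1,6],
    [-35.5,-18.1,6],
    [-35.5,-18.1,6],
    [-35.5,-18.1,6],
    [-35.5,-18.1,6],
    [-35.5,-18.1,6]
  ],
  "delta_rot": [
    [0,0,0],
    [0,0,0],
    [0,0,0],
    [0,0,0],
    [0,0,0],
    [0,0,0],
    [0,0,0],
    [0,0,0]
  ],
  "claw": 1
}}

```text
time_s: 0.77
eef_pos: [421.3, 364.9, 174.0]
eef_rot: [[-0.949, 0.314, -0.001], [0.314, 0.949, -0.0], [0.001, -0.001, -1.0]]
force: [-0.2, 0.0, 0.0]
gripper_width: 0.999
grip_force: 0.0
```

>>> {"method": "carry_out", "body": {
  "offset": [
    [-35.5,-18.1,6],
    [-35.5,-18.1,6],
    [-35.5,-18.1,6],
    [-35.5,-18.1,6],
    [0,0,0],
    [0,0,0],
    [0,0,0],
    [0,0,0]
  ],
  "delta_rot": [
    [0,0,0],
    [0,0,0],
    [0,0,0],
    [0,0,0],
    [0,0,0.122],
    [0,0,0.122],
    [0,0,0.122],
    [0,0,0.122]
  ]
}}

```text
time_s: 1.43
eef_pos: [532.5, 252.5, 149.9]
eef_rot: [[-0.686, 0.728, -0.001], [0.728, 0.686, -0.0], [0.001, -0.001, -1.0]]
force: [-0.6, 0.2, 0.4]
gripper_width: 1.004
grip_force: 0.0
```

>>> {"method": "carry_out", "body": {
  "offset": [
    [0,0,0],
    [0,0,0],
    [0,0,0],
    [0,0,0],
    [0,0,0],
    [0,0,0],
    [0,0,0],
    [0,0,0]
  ],
  "delta_rot": [
    [0,0,0.122],
    [0,0,0.122],
    [0,0,0.122],
    [0,0,0.122],
    [0,0,0.122],
    [0,0,0.122],
    [0,0,0.122],
    [0,0,0]
  ]
}}

```text
time_s: 2.1
eef_pos: [532.3, 253.1, 150.1]
eef_rot: [[0.093, 0.996, -0.001], [0.996, -0.093, -0.0], [-0.0, -0.001, -1.0]]
force: [-0.2, -0.1, -0.3]
gripper_width: 1.002
grip_force: 0.0
```

Run:
```python
from h import *
o=get_obs(); print(o['time_s'],o['eef_pos'],o['eef_rot'],o['force'],o['joints'])
im,d=read_camera("scene"); cv2.imwrite("pics/s1.png",cv2.resize(im[180:330,290:460],(680,600)))
```

```text
2.1 [532.27354799 253.12181079 150.13062204] [[ 9.29215335e-02  9.95673057e-01 -8.66825072e-04]
 [ 9.95673393e-01 -9.29217468e-02 -2.08965104e-04]
 [-2.88607823e-04 -8.43657303e-04 -9.99999602e-01]] [-0.23024986 -0.13566823 -0.26019177] [2.54426926e-01 5.71032891e-01 1.59198136e+00 1.91927785e-05
 9.79469914e-01 3.47472122e-01]
```

View pics/s1.png

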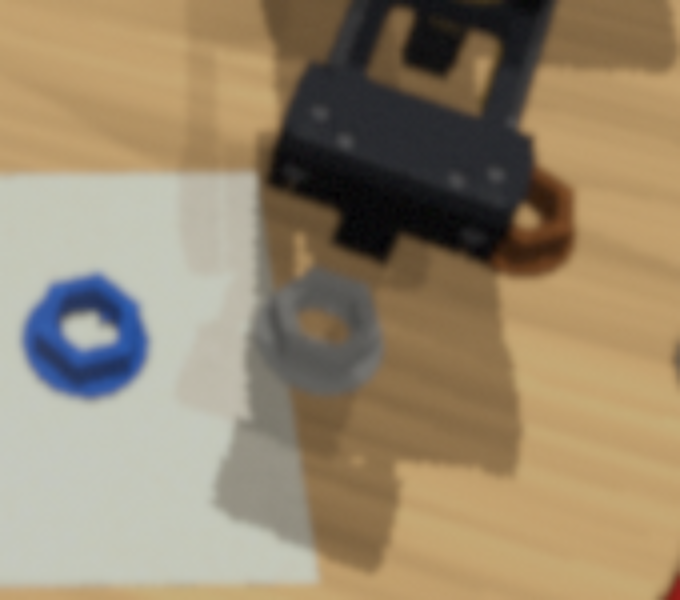

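The near finger (365,235) lines up with the nut (325,320), and a flat faces it. Going down.

>>> {"method": "carry_out", "body": {
  "offset": [
    [0,0,35],
    [0,0,35],
    [0,0,35],
    [0,0,20],
    [0,0,10],
    [0,0,7.5],
    [0,0,0],
    [0,0,0]
  ],
  "delta_rot": [
    [0,0,0],
    [0,0,0],
    [0,0,0],
    [0,0,0],
    [0,0,0],
    [0,0,0],
    [0,0,0],
    [0,0,0]
  ]
}}

```text
time_s: 2.82
eef_pos: [533.3, 253.4, 8.7]
eef_rot: [[0.09, 0.996, 0.001], [0.996, -0.09, 0.0], [0.001, 0.001, -1.0]]
force: [0.0, 0.3, 0.7]
gripper_width: 1.0
grip_force: 0.0
```

>>> {"method": "carry_out", "body": {
  "offset": [
    [0,0,0],
    [0,0,0],
    [0,0,0],
    [0,0,0],
    [0,0,0],
    [0,0,0],
    [0,0,0],
    [0,0,0]
  ],
  "delta_rot": [
    [0,0,0],
    [0,0,0],
    [0,0,0],
    [0,0,0],
    [0,0,0],
    [0,0,0],
    [0,0,0],
    [0,0,0]
  ],
  "claw": 0.4
}}

```text
time_s: 3.48
eef_pos: [532.6, 253.2, 8.1]
eef_rot: [[0.091, 0.996, 0.0], [0.996, -0.091, -0.0], [0.0, 0.0, -1.0]]
force: [-0.4, 0.5, 1.4]
gripper_width: 0.505
grip_force: 29.8
```

Gripped on the flats: the opening is 43.9 mm. The nut's underside is at TCP z − 8. Lifting and carrying.

>>> {"method": "carry_out", "body": {
  "offset": [
    [0,0,-15],
    [0,0,-35],
    [0,0,-35],
    [0,0,-30],
    [0,0,-10],
    [-25,3.3,0],
    [-35,4.7,0],
    [-35,4.7,0]
  ],
  "delta_rot": [
    [0,0,0],
    [0,0,0],
    [0,0,0],
    [0,0,0],
    [0,0,0],
    [0,0,0],
    [0,0,0],
    [0,0,0]
  ]
}}

```text
time_s: 4.15
eef_pos: [535.9, 157.2, 132.7]
eef_rot: [[0.088, 0.996, -0.0], [0.996, -0.088, -0.0], [-0.0, -0.0, -1.0]]
force: [0.4, 0.1, -0.9]
gripper_width: 0.501
grip_force: 29.9
```

>>> {"method": "carry_out", "body": {
  "offset": [
    [-35,4.7,0],
    [-35,4.7,0],
    [-35,4.7,0],
    [-35,4.7,0],
    [-35,4.7,0],
    [-35,4.7,0],
    [-35,4.7,0],
    [-35,4.7,0]
  ],
  "delta_rot": [
    [0,0,0],
    [0,0,0],
    [0,0,0],
    [0,0,0],
    [0,0,0],
    [0,0,0],
    [0,0,0],
    [0,0,0]
  ]
}}

```text
time_s: 4.82
eef_pos: [547.7, -126.3, 132.0]
eef_rot: [[0.091, 0.996, -0.002], [0.996, -0.091, 0.001], [0.001, -0.002, -1.0]]
force: [-0.7, 0.8, -1.3]
gripper_width: 0.505
grip_force: 29.9
```

>>> {"method": "carry_out", "body": {
  "offset": [
    [-35,4.7,0],
    [-20,2.7,0],
    [-8.6,0,0],
    [0,0,0],
    [0,0,0],
    [0,0,0]
  ],
  "delta_rot": [
    [0,0,0],
    [0,0,0],
    [0,0,0],
    [0,0,0],
    [0,0,0],
    [0,0,0]
  ]
}}

```text
time_s: 5.32
eef_pos: [549.4, -186.8, 132.5]
eef_rot: [[0.09, 0.996, -0.002], [0.996, -0.09, 0.002], [0.002, -0.002, -1.0]]
force: [0.4, 0.1, -0.6]
gripper_width: 0.5
grip_force: 29.9
```

Run:
```python
from h import *
o=get_obs(); print(o['time_s'],o['eef_pos'],o['eef_rot'],o['force'],o['joints'])
A=[]
for n in("scene","top"):
    im,d=read_camera(n); np.savez(n+"1.npz",im=im,d=d)
    r=(slice(130,280),slice(90,240)) if n=="scene" else (slice(130,280),slice(360,510))
    A.append(cv2.resize(im[r],(400,400),interpolation=cv2.INTER_CUBIC))
cv2.imwrite("pics/c2.png",np.hstack(A))
```

```text
5.3167 [ 549.35611987 -186.82649239  132.49690322] [[ 0.08970052  0.99596695 -0.00190908]
 [ 0.99596762 -0.08969733  0.00169762]
 [ 0.00151953 -0.00205366 -0.99999674]] [ 0.37368232  0.12092511 -0.5584955 ] [-5.20574653e-01  5.85973632e-01  1.62770518e+00  6.52482115e-04
  9.30414501e-01 -4.31145374e-01]
```

View pics/c2.png

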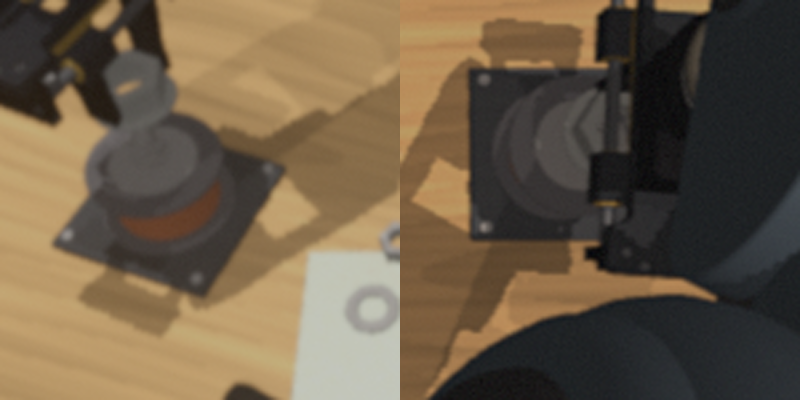

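Run:
```python
from h import *
for n in("scene","top"):
    c=calibration(n);R=np.array(c['attitude']);e=np.array(c['eye'])
    for k in (0,1):
        q=np.load(f"{n}{k}.npz");P=pts(n,q['d']);z=P[...,2];hsv=cv2.cvtColor(q['im'],cv2.COLOR_BGR2HSV)
        m=np.zeros(z.shape,bool)
        if n=="scene": m[130:230,105:200]=1
        else: m[140:235,380:470]=1
        near=np.hypot(P[...,0]-551,P[...,1]+189)<80
        for lo,hi in ((54,63),(118,127),(127,140),(140,153)):
            w=m&near&(z>lo)&(z<hi)&(hsv[...,2]>60 if lo>100 else True)
            p=P[w]
            if len(p)>10:
                (cx,cy),rad=cv2.minEnclosingCircle(p[:,:2].astype(np.float32))
                print(n,k,lo,len(p),p.mean(0).round(1),p.min(0).round(1),p.max(0).round(1),'circ',round(cx,1),round(cy,1),round(rad,1))
    # washer edge by ellipse fit: brighter than reel in picture 0
    q=np.load(f"{n}0.npz");P=pts(n,q['d']);z=P[...,2];g=cv2.cvtColor(q['im'],cv2.COLOR_BGR2GRAY)
    w=(z>50)&(z<66)&(np.hypot(P[...,0]-551,P[...,1]+189)<70)
    print('gray',np.percentile(g[w],[5,25,50,75,95]))
    t,_=cv2.threshold(g[w].reshape(-1,1),0,255,cv2.THRESH_OTSU)
    for lab,mm,zz in(("washer",((g>t)&(np.hypot(P[...,0]-551,P[...,1]+189)<45)&(z>50)).astype(np.uint8),60),("reel",w.astype(np.uint8),58)):
        cs,_=cv2.findContours(mm,cv2.RETR_EXTERNAL,cv2.CHAIN_APPROX_NONE)
        h=cv2.convexHull(max(cs,key=cv2.contourArea))[:,0].astype(float)
        d=np.c_[(h[:,0]-c['cx'])/c['fx'],(h[:,1]-c['cy'])/c['fy'],np.ones(len(h))]@R.T
        X=e+d*((zz-e[2])/d[:,2:]); print(n,lab,cv2.fitEllipse(X[:,:2].astype(np.float32)))
```

```text
scene 0 54 1444 [ 555.  -186.7   59.6] [ 501.2 -240.9   54.8] [ 601.2 -139.    63. ] circ 551.4 -189.9 51.0
scene 1 54 1350 [ 557.3 -184.6   59.6] [ 500.9 -240.5   54.4] [ 600.9 -138.6   63. ] circ 550.4 -189.5 51.0
scene 1 118 17 [ 559.1 -182.5  126.1] [ 536.5 -203.7  125.1] [ 578.7 -157.3  126.9] circ 557.3 -181.6 25.7
scene 1 127 325 [ 553.9 -174.7  132.5] [ 520.6 -202.8  127. ] [ 581.4 -155.7  139.8] circ 549.9 -185.4 32.3
scene 1 140 299 [ 547.6 -178.1  147. ] [ 519.8 -202.2  140. ] [ 581.4 -160.1  152.1] circ 550.1 -184.1 32.5
gray [ 76.  93.  96. 124. 135.]
scene washer ((548.89013671875, -191.7317657470703), (63.696067810058594, 64.3558349609375), 80.6208724975586)
scene reel ((551.059326171875, -189.80845642089844), (99.37779998779297, 101.91480255126953), 139.19143676757812)
top 0 54 2016 [ 548.1 -191.2   58.1] [ 499.7 -241.7   54. ] [ 598.2 -142.7   62.9] circ 548.5 -192.1 50.0
top 1 54 1143 [ 547.5 -173.3   58. ] [ 499.7 -226.1   54.2] [ 598.  -142.6   62.9] circ 548.5 -191.5 49.6
top 1 118 38 [ 552.3 -167.4  126.3] [ 523.2 -196.3  124.5] [ 572.9 -158.4  127. ] circ 548.0 -175.6 25.0
top 1 127 166 [ 549.8 -168.6  130.2] [ 524.6 -197.9  127.1] [ 574.4 -158.   139.4] circ 549.4 -175.5 25.2
top 1 140 146 [ 552.3 -172.6  147.1] [ 534.4 -194.1  140.4] [ 570.4 -161.9  150.6] circ 551.4 -181.2 20.0
gray [ 67.  73.  76. 109. 113.]
top washer ((548.8304443359375, -191.6591339111328), (62.954166412353516, 63.409828186035156), 95.34141540527344)
top reel ((548.2874755859375, -191.5798797607422), (98.97921752929688, 99.73307037353516), 6.9732666015625)
```

Ray-casting the washer edge from both cameras gives (548.9,-191.7), in agreement. The nut's flange edge in the top view puts its centre near y = -188, so I'll shift by −4 mm in y. I'll also pre-turn clockwise 40° to gain wrist range, then lower to just above the nose.

>>> {"method": "carry_out", "body": {
  "offset": [
    [-4,0,0],
    [0,0,0],
    [0,0,0],
    [0,0,0],
    [0,0,0],
    [0,0,0],
    [0,0,0],
    [0,0,0]
  ],
  "delta_rot": [
    [0,0,0],
    [0,0,0.12],
    [0,0,0.12],
    [0,0,0.12],
    [0,0,0.12],
    [0,0,0.12],
    [0,0,0.12],
    [0,0,0]
  ]
}}

```text
time_s: 6.08
eef_pos: [550.0, -192.3, 133.2]
eef_rot: [[0.726, 0.688, 0.0], [0.688, -0.726, -0.0], [0.0, 0.0, -1.0]]
force: [0.5, -0.5, -0.4]
gripper_width: 0.501
grip_force: 29.9
```

>>> {"method": "carry_out", "body": {
  "offset": [
    [0,0,12],
    [0,0,12],
    [0,0,8],
    [0,0,3],
    [0,0,0],
    [0,0,0],
    [0,0,0]
  ],
  "delta_rot": [
    [0,0,0],
    [0,0,0],
    [0,0,0],
    [0,0,0],
    [0,0,0],
    [0,0,0],
    [0,0,0]
  ]
}}

```text
time_s: 6.67
eef_pos: [550.2, -193.0, 98.6]
eef_rot: [[0.724, 0.689, 0.001], [0.689, -0.724, -0.001], [0.0, 0.001, -1.0]]
force: [-0.1, 0.6, -2.1]
gripper_width: 0.507
grip_force: 29.9
```

Run:
```python
from h import *
o=get_obs(); print(o['time_s'],o['eef_pos'],o['eef_rot'][:,1],o['force'],o['joints'][5])
A=[]
for n in("scene","top"):
    im,d=read_camera(n); np.savez(n+"2.npz",im=im,d=d)
    c=calibration(n);R=np.array(c['attitude']);e=np.array(c['eye'])
    r=(slice(130,250),slice(90,210)) if n=="scene" else (slice(130,250),slice(370,490))
    A.append(cv2.resize(im[r],(400,400),interpolation=cv2.INTER_CUBIC))
    P=pts(n,d);z=P[...,2];g=cv2.cvtColor(im,cv2.COLOR_BGR2GRAY)
    for lo,hi in((85,94),(94,102),(106,116)):
        w=(z>lo)&(z<hi)&(np.hypot(P[...,0]-549,P[...,1]+191)<34)&(g>75);p=P[w]
        if len(p)>3: print(n,lo,len(p),p.min(0).round(1),p.max(0).round(1))
cv2.imwrite("pics/c3.png",np.hstack(A))
```

```text
6.6667 [ 550.24860873 -192.99617324   98.56112103] [ 0.68932039 -0.72445584  0.00106798] [-0.08857618  0.59758112 -2.05784491] 0.2814288160437864
scene 85 27 [ 534.9 -207.8   91.8] [ 579.6 -161.7   94. ]
scene 94 211 [ 534.  -207.6   94. ] [ 580.1 -161.2  102. ]
scene 106 307 [ 525.5 -216.3  106. ] [ 579.6 -160.9  116. ]
top 85 7 [ 571.7 -186.5   91.5] [ 576.8 -175.8   94. ]
```

View pics/c3.png

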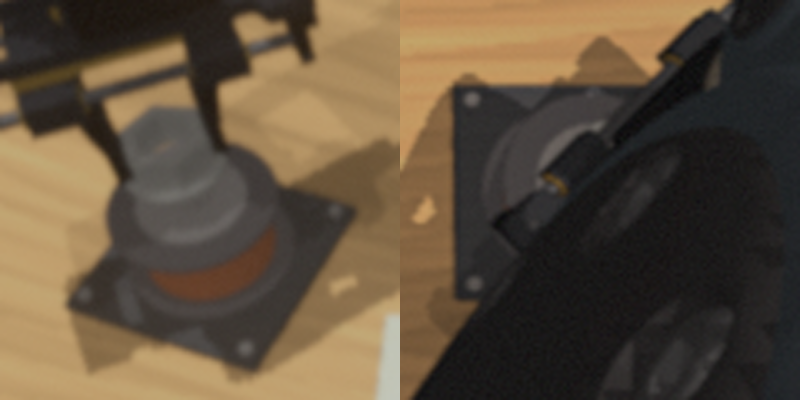

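The nut sits over the nose, within about 2 mm. Both views suggest +1.3 mm in y; I'll apply that and go down slowly.

>>> {"method": "carry_out", "body": {
  "offset": [
    [0.9,-0.9,0],
    [0,0,2],
    [0,0,2],
    [0,0,2],
    [0,0,0],
    [0,0,0]
  ],
  "delta_rot": [
    [0,0,0],
    [0,0,0],
    [0,0,0],
    [0,0,0],
    [0,0,0],
    [0,0,0]
  ]
}}

```text
time_s: 7.27
eef_pos: [549.7, -191.5, 91.8]
eef_rot: [[0.725, 0.689, -0.0], [0.689, -0.725, 0.0], [-0.0, -0.001, -1.0]]
force: [0.6, -0.2, -1.1]
gripper_width: 0.504
grip_force: 29.9
```

>>> {"method": "carry_out", "body": {
  "offset": [
    [0,0,1],
    [0,0,1],
    [0,0,1],
    [0,0,0],
    [0,0,0]
  ],
  "delta_rot": [
    [0,0,0],
    [0,0,0],
    [0,0,0],
    [0,0,0],
    [0,0,0]
  ]
}}

```text
time_s: 7.68
eef_pos: [549.8, -191.5, 89.0]
eef_rot: [[0.725, 0.689, -0.0], [0.689, -0.725, 0.0], [-0.0, -0.0, -1.0]]
force: [0.6, 0.5, -0.8]
gripper_width: 0.501
grip_force: 29.9
```

>>> {"method": "carry_out", "body": {
  "offset": [
    [0,0,1],
    [0,0,0],
    [0,0,1],
    [0,0,0],
    [0,0,0.7],
    [0,0,0]
  ],
  "delta_rot": [
    [0,0,0],
    [0,0,0],
    [0,0,0],
    [0,0,0],
    [0,0,0],
    [0,0,0]
  ]
}}

```text
time_s: 8.18
eef_pos: [549.8, -191.5, 86.3]
eef_rot: [[0.725, 0.689, -0.0], [0.689, -0.725, 0.0], [-0.0, -0.0, -1.0]]
force: [-0.6, 0.2, 0.2]
gripper_width: 0.505
grip_force: 29.9
```

>>> {"method": "carry_out", "body": {
  "offset": [
    [0,0,0.7],
    [0,0,0],
    [0,0,0.7],
    [0,0,0],
    [0,0,0],
    [0,0,0]
  ],
  "delta_rot": [
    [0,0,0],
    [0,0,0],
    [0,0,0],
    [0,0,0],
    [0,0,0],
    [0,0,0]
  ]
}}

```text
time_s: 8.68
eef_pos: [549.8, -191.5, 84.9]
eef_rot: [[0.725, 0.689, -0.0], [0.689, -0.725, 0.0], [-0.0, -0.0, -1.0]]
force: [0.0, -0.2, 0.1]
gripper_width: 0.506
grip_force: 29.9
```

No lateral force, so the nut is centred. It isn't on a dog either. Continuing down to the lands, expected at TCP about 81.6.

>>> {"method": "carry_out", "body": {
  "offset": [
    [0,0,1],
    [0,0,0],
    [0,0,1],
    [0,0,0],
    [0,0,0.5],
    [0,0,0],
    [0,0,0]
  ],
  "delta_rot": [
    [0,0,0],
    [0,0,0],
    [0,0,0],
    [0,0,0],
    [0,0,0],
    [0,0,0],
    [0,0,0]
  ]
}}

```text
time_s: 9.27
eef_pos: [549.8, -191.5, 82.4]
eef_rot: [[0.725, 0.689, -0.0], [0.689, -0.725, 0.0], [-0.0, -0.0, -1.0]]
force: [-0.3, 0.4, -0.9]
gripper_width: 0.505
grip_force: 29.9
```

>>> {"method": "carry_out", "body": {
  "offset": [
    [0,0,0.5],
    [0,0,0],
    [0,0,0.3],
    [0,0,0],
    [0,0,0]
  ],
  "delta_rot": [
    [0,0,0],
    [0,0,0],
    [0,0,0],
    [0,0,0],
    [0,0,0]
  ]
}}

```text
time_s: 9.68
eef_pos: [549.9, -191.6, 81.7]
eef_rot: [[0.725, 0.689, 0.0], [0.689, -0.725, -0.0], [0.0, 0.0, -1.0]]
force: [1.1, -0.2, -0.1]
gripper_width: 0.505
grip_force: 29.9
```

>>> {"method": "carry_out", "body": {
  "offset": [
    [0,0,0.3],
    [0,0,0],
    [0,0,0.3],
    [0,0,0],
    [0,0,0]
  ],
  "delta_rot": [
    [0,0,0],
    [0,0,0],
    [0,0,0],
    [0,0,0],
    [0,0,0]
  ]
}}

```text
time_s: 10.1
eef_pos: [549.9, -191.6, 81.3]
eef_rot: [[0.725, 0.689, 0.0], [0.689, -0.725, -0.0], [0.0, 0.0, -1.0]]
force: [-1.3, 0.2, 1.9]
gripper_width: 0.503
grip_force: 29.9
```

>>> {"method": "carry_out", "body": {
  "offset": [
    [0,0,0.3],
    [0,0,0],
    [0,0,0],
    [0,0,0]
  ],
  "delta_rot": [
    [0,0,0],
    [0,0,0],
    [0,0,0],
    [0,0,0]
  ]
}}

```text
time_s: 10.43
eef_pos: [550.0, -191.6, 81.1]
eef_rot: [[0.725, 0.689, 0.0], [0.689, -0.725, -0.0], [0.0, 0.0, -1.0]]
force: [-1.6, -0.6, 5.2]
gripper_width: 0.504
grip_force: 29.9
```

On the lands with about 5 N. I'll turn anticlockwise in 8° steps and watch for the force to vanish.

>>> {"method": "carry_out", "body": {
  "offset": [
    [0,0,0],
    [0,0,0],
    [0,0,0],
    [0,0,0]
  ],
  "delta_rot": [
    [0,0,-0.07],
    [0,0,-0.07],
    [0,0,0],
    [0,0,0]
  ]
}}

```text
time_s: 10.77
eef_pos: [550.4, -191.8, 81.1]
eef_rot: [[0.623, 0.782, 0.001], [0.782, -0.623, -0.001], [0.0, 0.001, -1.0]]
force: [0.2, 0.1, 5.1]
gripper_width: 0.505
grip_force: 29.9
```

>>> {"method": "carry_out", "body": {
  "offset": [
    [0,0,0],
    [0,0,0],
    [0,0,0],
    [0,0,0]
  ],
  "delta_rot": [
    [0,0,-0.07],
    [0,0,-0.07],
    [0,0,0],
    [0,0,0]
  ]
}}

```text
time_s: 11.1
eef_pos: [550.6, -192.0, 81.1]
eef_rot: [[0.508, 0.861, 0.002], [0.861, -0.508, -0.001], [0.0, 0.002, -1.0]]
force: [0.1, 0.1, 5.1]
gripper_width: 0.504
grip_force: 29.9
```

>>> {"method": "carry_out", "body": {
  "offset": [
    [0,0,0],
    [0,0,0],
    [0,0,0],
    [0,0,0]
  ],
  "delta_rot": [
    [0,0,-0.07],
    [0,0,-0.07],
    [0,0,0],
    [0,0,0]
  ]
}}

```text
time_s: 11.43
eef_pos: [550.6, -192.0, 81.0]
eef_rot: [[0.384, 0.923, 0.002], [0.923, -0.384, -0.001], [-0.0, 0.002, -1.0]]
force: [1.1, -0.8, 4.9]
gripper_width: 0.504
grip_force: 29.9
```

>>> {"method": "carry_out", "body": {
  "offset": [
    [0,0,0],
    [0,0,0],
    [0,0,0],
    [0,0,0]
  ],
  "delta_rot": [
    [0,0,-0.07],
    [0,0,-0.07],
    [0,0,0],
    [0,0,0]
  ]
}}

```text
time_s: 11.77
eef_pos: [549.6, -191.5, 80.2]
eef_rot: [[0.252, 0.968, -0.001], [0.968, -0.252, 0.0], [0.0, -0.001, -1.0]]
force: [0.1, -0.8, -0.2]
gripper_width: 0.501
grip_force: 29.9
```

The force vanished and z fell: the lugs are over the gaps. Lowering.

>>> {"method": "carry_out", "body": {
  "offset": [
    [0,0,0.5],
    [0,0,0.5],
    [0,0,0.5],
    [0,0,0.5],
    [0,0,0],
    [0,0,0]
  ],
  "delta_rot": [
    [0,0,0],
    [0,0,0],
    [0,0,0],
    [0,0,0],
    [0,0,0],
    [0,0,0]
  ]
}}

```text
time_s: 12.27
eef_pos: [550.0, -191.5, 78.6]
eef_rot: [[0.249, 0.969, 0.0], [0.969, -0.249, 0.0], [0.0, 0.0, -1.0]]
force: [1.6, 0.0, -0.4]
gripper_width: 0.499
grip_force: 29.9
```

>>> {"method": "carry_out", "body": {
  "offset": [
    [0,0,0.7],
    [0,0,0.7],
    [0,0,0.7],
    [0,0,0.4],
    [0,0,0],
    [0,0,0]
  ],
  "delta_rot": [
    [0,0,0],
    [0,0,0],
    [0,0,0],
    [0,0,0],
    [0,0,0],
    [0,0,0]
  ]
}}

```text
time_s: 12.77
eef_pos: [549.1, -191.3, 75.8]
eef_rot: [[0.248, 0.969, -0.002], [0.969, -0.248, 0.001], [0.0, -0.002, -1.0]]
force: [0.6, -0.4, -1.3]
gripper_width: 0.503
grip_force: 29.9
```

>>> {"method": "carry_out", "body": {
  "offset": [
    [0,0,0.4],
    [0,0,0.4],
    [0,0,0.3],
    [0,0,0],
    [0,0,0],
    [0,0,0]
  ],
  "delta_rot": [
    [0,0,0],
    [0,0,0],
    [0,0,0],
    [0,0,0],
    [0,0,0],
    [0,0,0]
  ]
}}

```text
time_s: 13.27
eef_pos: [549.8, -191.5, 75.1]
eef_rot: [[0.248, 0.969, -0.0], [0.969, -0.248, 0.0], [-0.0, -0.0, -1.0]]
force: [0.8, -0.1, -1.6]
gripper_width: 0.504
grip_force: 29.9
```

>>> {"method": "carry_out", "body": {
  "offset": [
    [0,0,0.3],
    [0,0,0.3],
    [0,0,0],
    [0,0,0],
    [0,0,0]
  ],
  "delta_rot": [
    [0,0,0],
    [0,0,0],
    [0,0,0],
    [0,0,0],
    [0,0,0]
  ]
}}

```text
time_s: 13.68
eef_pos: [549.8, -191.6, 74.6]
eef_rot: [[0.248, 0.969, -0.0], [0.969, -0.248, -0.0], [-0.0, -0.0, -1.0]]
force: [0.4, -0.1, 0.5]
gripper_width: 0.503
grip_force: 29.9
```

Dropped in: TCP 74.6, so the underside is at about 66.6. Now clockwise with matching sink (3.8 mm/rad), watching Fz.

>>> {"method": "carry_out", "body": {
  "offset": [
    [0,0,0.1],
    [0,0,0.15],
    [0,0,0.15],
    [0,0,0],
    [0,0,0]
  ],
  "delta_rot": [
    [0,0,0.05],
    [0,0,0.05],
    [0,0,0.05],
    [0,0,0],
    [0,0,0]
  ]
}}

```text
time_s: 14.1
eef_pos: [549.8, -191.6, 74.2]
eef_rot: [[0.389, 0.921, -0.0], [0.921, -0.389, -0.0], [-0.0, -0.0, -1.0]]
force: [-0.7, -0.1, -0.8]
gripper_width: 0.506
grip_force: 29.9
```

>>> {"method": "carry_out", "body": {
  "offset": [
    [0,0,0.19],
    [0,0,0.19],
    [0,0,0.19],
    [0,0,0.19],
    [0,0,0],
    [0,0,0]
  ],
  "delta_rot": [
    [0,0,0.05],
    [0,0,0.05],
    [0,0,0.05],
    [0,0,0.05],
    [0,0,0],
    [0,0,0]
  ]
}}

```text
time_s: 14.6
eef_pos: [549.8, -191.6, 73.4]
eef_rot: [[0.564, 0.826, -0.0], [0.826, -0.564, -0.0], [-0.0, -0.0, -1.0]]
force: [1.0, -0.2, -1.9]
gripper_width: 0.503
grip_force: 29.9
```

>>> {"method": "carry_out", "body": {
  "offset": [
    [0,0,0.22],
    [0,0,0.22],
    [0,0,0.22],
    [0,0,0.22],
    [0,0,0],
    [0,0,0]
  ],
  "delta_rot": [
    [0,0,0.05],
    [0,0,0.05],
    [0,0,0.05],
    [0,0,0.05],
    [0,0,0],
    [0,0,0]
  ]
}}

```text
time_s: 15.1
eef_pos: [549.8, -191.5, 72.5]
eef_rot: [[0.716, 0.698, -0.0], [0.698, -0.716, -0.0], [-0.0, -0.0, -1.0]]
force: [-0.6, -0.8, -1.1]
gripper_width: 0.5
grip_force: 29.9
```

>>> {"method": "carry_out", "body": {
  "offset": [
    [0,0,0.19],
    [0,0,0.19],
    [0,0,0.19],
    [0,0,0.19],
    [0,0,0.19],
    [0,0,0.19],
    [0,0,0],
    [0,0,0]
  ],
  "delta_rot": [
    [0,0,0.05],
    [0,0,0.05],
    [0,0,0.05],
    [0,0,0.05],
    [0,0,0.05],
    [0,0,0.05],
    [0,0,0],
    [0,0,0]
  ]
}}

```text
time_s: 15.77
eef_pos: [549.8, -191.6, 71.4]
eef_rot: [[0.891, 0.455, 0.0], [0.455, -0.891, -0.0], [0.0, 0.0, -1.0]]
force: [-0.2, 0.4, -1.3]
gripper_width: 0.507
grip_force: 29.9
```

>>> {"method": "carry_out", "body": {
  "offset": [
    [0,0,0.19],
    [0,0,0.19],
    [0,0,0.19],
    [0,0,0.19],
    [0,0,0.19],
    [0,0,0.19],
    [0,0,0],
    [0,0,0]
  ],
  "delta_rot": [
    [0,0,0.05],
    [0,0,0.05],
    [0,0,0.05],
    [0,0,0.05],
    [0,0,0.05],
    [0,0,0.05],
    [0,0,0],
    [0,0,0]
  ]
}}

```text
time_s: 16.43
eef_pos: [550.0, -191.6, 70.3]
eef_rot: [[0.985, 0.171, 0.0], [0.171, -0.985, -0.0], [0.0, 0.0, -1.0]]
force: [0.5, 0.6, -1.5]
gripper_width: 0.504
grip_force: 29.9
```

>>> {"method": "carry_out", "body": {
  "offset": [
    [0,0,0.19],
    [0,0,0.19],
    [0,0,0.19],
    [0,0,0.19],
    [0,0,0.19],
    [0,0,0.19],
    [0,0,0],
    [0,0,0]
  ],
  "delta_rot": [
    [0,0,0.05],
    [0,0,0.05],
    [0,0,0.05],
    [0,0,0.05],
    [0,0,0.05],
    [0,0,0.05],
    [0,0,0],
    [0,0,0]
  ]
}}

```text
time_s: 17.1
eef_pos: [550.0, -191.7, 69.2]
eef_rot: [[0.992, -0.127, 0.0], [-0.127, -0.992, -0.0], [0.0, 0.0, -1.0]]
force: [-0.0, -0.6, -0.9]
gripper_width: 0.5
grip_force: 29.9
```

>>> {"method": "carry_out", "body": {
  "offset": [
    [0,0,0.19],
    [0,0,0.19],
    [0,0,0.19],
    [0,0,0.19],
    [0,0,0],
    [0,0,0]
  ],
  "delta_rot": [
    [0,0,0.05],
    [0,0,0.05],
    [0,0,0.05],
    [0,0,0.05],
    [0,0,0],
    [0,0,0]
  ]
}}

```text
time_s: 17.6
eef_pos: [550.0, -191.7, 68.4]
eef_rot: [[0.947, -0.322, 0.0], [-0.322, -0.947, -0.0], [0.001, 0.0, -1.0]]
force: [0.6, -0.2, -1.5]
gripper_width: 0.503
grip_force: 29.9
```

>>> {"method": "carry_out", "body": {
  "offset": [
    [0,0,0.19],
    [0,0,0.19],
    [0,0,0],
    [0,0,0],
    [0,0,0]
  ],
  "delta_rot": [
    [0,0,0.05],
    [0,0,0.05],
    [0,0,0],
    [0,0,0],
    [0,0,0]
  ]
}}

```text
time_s: 18.02
eef_pos: [550.0, -191.7, 68.1]
eef_rot: [[0.91, -0.415, 0.0], [-0.415, -0.91, -0.0], [0.001, 0.0, -1.0]]
force: [-0.4, -0.6, 0.4]
gripper_width: 0.501
grip_force: 29.9
```

>>> {"method": "carry_out", "body": {
  "offset": [
    [0,0,0.15],
    [0,0,0.15],
    [0,0,0],
    [0,0,0],
    [0,0,0]
  ],
  "delta_rot": [
    [0,0,0.05],
    [0,0,0.05],
    [0,0,0],
    [0,0,0],
    [0,0,0]
  ]
}}

```text
time_s: 18.43
eef_pos: [550.1, -191.7, 68.1]
eef_rot: [[0.863, -0.504, 0.001], [-0.504, -0.863, -0.0], [0.001, -0.0, -1.0]]
force: [1.2, -1.1, 3.7]
gripper_width: 0.503
grip_force: 29.9
```

Flange contact appears at TCP 68.1, which puts the underside at 60. To verify, a further small turn without sinking should leave the force in place.

>>> {"method": "carry_out", "body": {
  "offset": [
    [0,0,0],
    [0,0,0],
    [0,0,0],
    [0,0,0]
  ],
  "delta_rot": [
    [0,0,0.05],
    [0,0,0.05],
    [0,0,0],
    [0,0,0]
  ]
}}

```text
time_s: 18.77
eef_pos: [550.1, -191.7, 68.1]
eef_rot: [[0.809, -0.588, 0.001], [-0.588, -0.809, -0.0], [0.001, -0.0, -1.0]]
force: [0.6, -0.2, 6.0]
gripper_width: 0.507
grip_force: 29.8
```

Run:
```python
from h import *
o=get_obs(); print(o['time_s'],o['eef_pos'],o['force'],o['wrist_torque'],o['joints'][5])
```

```text
18.7667 [ 550.14616795 -191.73923048   68.0870798 ] [ 0.64615468 -0.15749605  5.99206257] [-0.09681398  0.11180763 -0.11114284] 1.6721312150389476
```

The force stays, so the flange is seated on the washer. Releasing and rising.

>>> {"method": "carry_out", "body": {
  "offset": [
    [0,0,0],
    [0,0,0],
    [0,0,0],
    [0,0,0],
    [0,0,0],
    [0,0,0],
    [0,0,0]
  ],
  "delta_rot": [
    [0,0,0],
    [0,0,0],
    [0,0,0],
    [0,0,0],
    [0,0,0],
    [0,0,0],
    [0,0,0]
  ],
  "claw": 0.9
}}

```text
time_s: 19.35
eef_pos: [549.7, -191.5, 67.5]
eef_rot: [[0.808, -0.589, -0.0], [-0.589, -0.808, 0.0], [-0.0, 0.0, -1.0]]
force: [1.2, -0.1, 0.5]
gripper_width: 0.882
grip_force: 0.0
```

>>> {"method": "carry_out", "body": {
  "offset": [
    [0,0,-5],
    [0,0,-15],
    [0,0,-30],
    [0,0,-30],
    [-20,0,-30],
    [-40,0,0],
    [-40,0,0],
    [-40,0,0]
  ],
  "delta_rot": [
    [0,0,0],
    [0,0,0],
    [0,0,0],
    [0,0,0],
    [0,0,0],
    [0,0,0],
    [0,0,0],
    [0,0,0]
  ]
}}

```text
time_s: 20.02
eef_pos: [435.8, -108.5, 178.7]
eef_rot: [[0.808, -0.59, 0.002], [-0.59, -0.808, -0.001], [0.002, -0.0, -1.0]]
force: [0.4, -0.0, 0.0]
gripper_width: 0.902
grip_force: 0.0
```

Run:
```python
from h import *
print(get_obs()['eef_pos'])
A=[]
for n in("scene","top"):
    im,d=read_camera(n)
    r=(slice(130,250),slice(90,210)) if n=="scene" else (slice(130,250),slice(370,490))
    A.append(cv2.resize(im[r],(400,400),interpolation=cv2.INTER_CUBIC))
    P=pts(n,d);z=P[...,2];D=np.hypot(P[...,0]-550,P[...,1]+191)
    p=P[(z>79)&(z<88)&(D<30)]; 
    if len(p):print(n,'hex top',len(p),np.median(p,0).round(1)); Q=np.linalg.lstsq(np.c_[p[:,:2]-p[:,:2].mean(0),np.ones(len(p))],p[:,2],rcond=None)[0];print('slope',Q)
    p=z[(D>36)&(D<45)&(z>50)&(z<66)];print('reel z',np.median(p))
cv2.imwrite("pics/c4.png",np.hstack(A))
```

```text
[ 435.84728318 -108.47681463  178.66789486]
scene hex top 361 [ 552.8 -186.3   84.3]
slope [-8.83912304e-03 -1.70127732e-02  8.39109890e+01]
reel z 59.067671771686264
top hex top 402 [ 547.4 -190.6   83.1]
slope [-5.04550110e-03 -4.20870985e-03  8.30755283e+01]
reel z 57.314373479846836
```

View pics/c4.png

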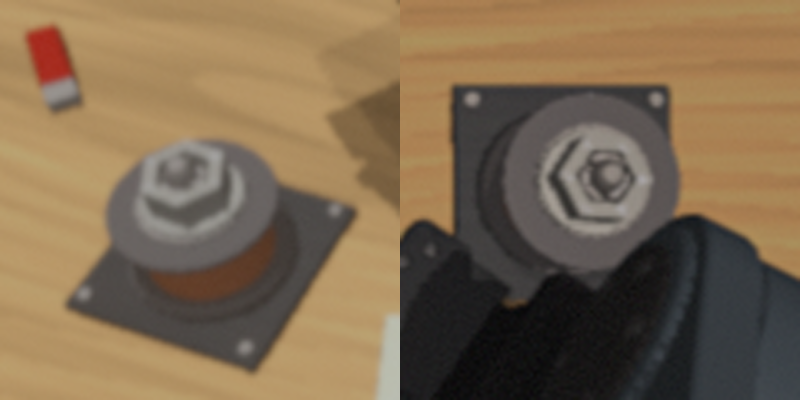

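The nut sits flat and centred on the washer (left crop (185,175), right crop (595,178)). Its top is 25–26 mm above the reel; 26 was expected. Handing in.

```bash
python3 -c "
from workcell import *
print(job_done())"
```

```text
the job is handed in; nothing more can be done
None
```

The flange nut is screwed down with its flange flat on the washer, and the gripper has let go of it; I handed the job in at about 20 s, with the force readings I took never above about 6 N, but the interface returned no verdict.

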